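Unstack the luthier's blocks into their trays

ROBOT

A 7-joint arm with a two-finger parallel gripper is mounted at the origin on the work surface. World frame = base frame: x ahead of the robot, y to its left, z up, the work surface at z = 0. Lengths are in m, angles in rad, forces in N, time in s.
With the tool pointing down it reaches from about 0.4 to 0.85 m from the base axis. Payload 10.4 kg.
Tool frame: the origin (TCP) lies at the centre of the arm's flange, where the gripper is bolted on; the fingertips stand 182 mm ahead of it and the grasp point (between the pads) lies r.grasp_offset ahead of it (r.grasp_offset is the distance from the TCP to the grasp point, in m); z points along the fingers, y is the line along which they close (so a half turn about z gives the same grasp; the last joint's range is limited). The gripper opens to 87 mm and grips with 3 to 60 N. Pads are 19 mm wide; open, the fingers measure 117 mm over their backs; the gripper's body (75 mm by 190 mm) begins 51 mm behind the grasp point.
Start: joints at [1.135, 0.332, -0.065, 1.46, 0.022, 1.35, -0.088], TCP at [0.251, -0.573, 0.405] pointing down, gripper open.
Joint ranges: [-2.6, 2.6], [-0.5, 2.12], [-1.47, 1.34], [0.16, 2.42], [-1.27, 4.41], [0.06, 2.06], [-2.6, 2.6]. Speed limits (rad/s): [2.22, 2.22, 2.79, 2.79, 3.14, 3.14, 3.14].

INTERFACE

Orientations are given as a unit quaternion [x, y, z, w].
In Python, from bench import status, vision, job, spotter, r gives the robot as it stands. The module is installed in compiled form; this text tells all that it offers.
- The arm moves only by the tool play_rows, never from a script. Its argument "series" is a list of rows, each a list of 6 numbers: the shift along the tool's x, y, z each as a share of 150 mm, from -1 to 1, then the turn, a rotation vector about the tool's x, y, z each as a share of 30 degrees, from -1 to 1. In form: [[x, y, z, ax, ay, az], ...]. A call has 1 to 5 rows; each row is the pose to reach, as a shift and turn from the pose commanded when the call began, along the tool's axes at that moment; what a row does not reach only later rows make up. A row lasts 1/10 s, in which the tool goes at most 50 mm and 8.59 degrees, less where a joint would pass 70% of its speed; a pose out of reach is approached as far as the arm can. A call with a number of a shift or a turn outside -1 to 1 is refused whole. A call with a gripper value outside its range is refused whole. "fingers" is the opening, from -1 (shut) to 1 (fully open), set as the call begins (left out, the last holds). The fingers move at their own pace and stop on an object; "squeeze" is the grip in N (left out, the last holds). Time passes only in rows, so rows that repeat a pose let the fingers close. It gives the time, the measured TCP pose, the force, the opening and the grip force at its end, in the units of the state.
- status.read_state(): the state, without advancing time (a new reading comes with each control period).
- vision.camera(name): name is "scene" or "top" or "wrist"; returns the picture (480x640x3 uint8, blue, green, red); there is no depth.
- vision.calibration(name): a dict with "fx", "fy", "cx", "cy" (pixels), "D" ([k1, k2, p1, p2, k3] as OpenCV has them; the pictures are not rectified), "rvec" (rotation vector, rad) and "tvec" (3), from world to camera coordinates, as OpenCV has them; the wrist camera has in their place "T_tool_cam" (4x4, takes a point from camera to tool coordinates, whose origin is the TCP and whose axes are the flange's). Camera axes: x right, y down, z forward; pixel columns grow to the right and rows downward; lengths in m; the calibration is good to about 2 mm. A picture is of the moment at which its call begins: read the wrist's pose just before it. calibration takes no time and is no camera call.
- job.close_job(): hands the job in; it is judged then, once.
Trained networks look in the newest picture that a camera, given by its name, has taken for a name from the list of things; names that differ only in an ending like _2 or _b are one class to them, and where a whole thing is asked for, a point or a joint stands for the part that bears it (a point fixed in the world has none). Each returns a list of dicts, best first, with "conf" (0 to 1); they miss things now and then, are a little off and sometimes report something else, mostly with a low value. They report only what shows in the picture. A call takes as long as a camera call. They do not tell look-alikes from the thing itself.
- spotter.boxes_of(camera, name): "point" ([x, y, z] in m, in world coordinates, good to about 4 mm: the middle of the surface that is visible of it).
- spotter.regions_of(camera, name): "pixels" (480x640 bool, what is visible of it).
The state is a dict: "time": time; "joint_positions": joint angles; "joint_vel": joint speeds; "joint_torque": joint torques, N m; "ee_pos": TCP position; "eef_rot": TCP orientation; "ft_force": force on the tool from outside, world axes, zero at the start; "torque": the same for the moment, N m; "width": finger opening in m; "grip_force": force on a finger pad.
Only numpy, scipy, OpenCV 4.12 (cv2) and the standard library are available. Lean on these libraries where they do the work, as an engineer would, in place of code of your own. Each camera call takes 0.05 s, during which the arm holds its last target. There are 200 camera calls.

TASK

The fretwork blocks are piled on one another on the guitar maker's bench: take the pile apart and put each one away, the right way up and flat on the floor of the tray made for its shape and size (round weight in the round tray, square caul in the square tray, sanding block in the shorter oblong tray, levelling beam in the longest tray). Do not let any of them tip over on the way.

Things in the scene. Friction and masses are not known exactly. Their poses are not given: they have to be found in the camera images.
- weight: Brass cylinder, 38 mm diameter, 30 mm high, about 0.26 kg; starts on top of the pile, standing on the caul. Origin: centre of its underside; z up; round about z.
- caul: Square wooden clamping caul, 48 x 48 mm, 26 mm high, about 0.06 kg; starts third from the bottom, on the sanding block. Origin: centre of its underside; z up; x and y square to its sides.
- sander: Oblong pale wooden sanding block, 54 mm (its x) by 112 mm (its y), 26 mm high, about 0.14 kg; starts second from the bottom, on the beam. Origin: centre of its underside; z up; long side along y.
- beam: Aluminium levelling beam, 64 mm (its x) by 170 mm (its y), 26 mm high, about 0.45 kg; starts at the bottom of the pile, on the bench. Origin: centre of its underside; z up; long side along y.
- weight_tray: Fixed to the bench. Dark wooden tray with a grey felt floor. Floor 4 mm above the bench, rim 5 mm thick and 10 mm above the bench. Origin: centre of its underside, on the bench; z up; round: inside diameter 54 mm, outside 64 mm.
- caul_tray: Fixed to the bench. Dark wooden tray with a grey felt floor. Floor 4 mm above the bench, rim 5 mm thick and 10 mm above the bench. Origin: centre of its underside, on the bench; z up; square: inside 64 x 64 mm, outside 74 x 74 mm, sides along x and y.
- sander_tray: Fixed to the bench. Dark wooden tray with a grey felt floor. Floor 4 mm above the bench, rim 5 mm thick and 10 mm above the bench. Origin: centre of its underside, on the bench; z up; oblong: inside 70 mm (its x) by 128 mm (its y), outside 80 x 138 mm.
- beam_tray: Fixed to the bench. Dark wooden tray with a grey felt floor. Floor 4 mm above the bench, rim 5 mm thick and 10 mm above the bench. Origin: centre of its underside, on the bench; z up; the longest: inside 80 mm (its x) by 186 mm (its y), outside 90 x 196 mm.
Not all that is in view belongs to the job. What is shaped like the weight but pink or purple is not meant.

How it is judged:
At the end, for the whole second after the job is handed in: Each block stands in its own tray: its origin within 13 mm horizontally of the tray's origin, its underside at most 7.5 mm above the tray's underside (felt floor at 4 mm), tilted less than 0.06 rad, released and at rest (under 0.02 m/s) (horizontal distance between weight and weight_tray below 0.013 m and z of weight in the frame of weight_tray below 0.0075 m and angle between each of weight, caul, sander, beam's own z axis and vertical below 0.06 rad and linear speed of each of weight, caul, sander, beam below 0.02 m/s and contact force between each of weight, caul, sander, beam and the fingers below 0.1 N and horizontal distance between caul and caul_tray below 0.013 m and z of caul in the frame of caul_tray below 0.0075 m and horizontal distance between sander and sander_tray below 0.013 m and z of sander in the frame of sander_tray below 0.0075 m and horizontal distance between beam and beam_tray below 0.013 m and z of beam in the frame of beam_tray below 0.0075 m); the robot touches nothing.
It fails at once if the weight tips over (more than 0.6 rad) (angle between weight's own z axis and vertical above 0.6 rad).
It fails at once if the caul tips over (more than 0.6 rad) (angle between caul's own z axis and vertical above 0.6 rad).
It fails at once if the sander tips over (more than 0.6 rad) (angle between sander's own z axis and vertical above 0.6 rad).
It fails at once if the beam tips over (more than 0.6 rad) (angle between beam's own z axis and vertical above 0.6 rad).
It also fails if it takes over 115 s, if anything falls off the work surface, if the arm or the gripper's body presses on something with over 40 N, if the wrist force passes 120 N, or if a joint passes its speed limit or range.

## Working session

There is one attempt and no reset: what is moved stays moved. The work goes in short steps, Python scripts to look and compute and a tool call to move; the robot and the scene stay as the last step left them, time stands still between calls to the robot, and variables do not carry over. Pictures are saved under pics/ and viewed, at most 14 in all, crops included, and the job is handed in when it is done.

Besides the shell and the picture viewer there is one more tool, called after "Call:" as name([rows], argument=value, ...), one row to a line, values as JSON. play_rows: Moves the arm, as the interface text tells. Shift numbers are shares of 150 mm and turn numbers shares of 30 degrees, none past 1 either way. Its arguments: {"type":"object","properties":{"series":{"type":"array","items":{"type":"array","items":{"type":"number"}}},"fingers":{"type":"number"},"squeeze":{"type":"number"}},"required":["series"]}

```bash
mkdir -p pics; python3 - <<'E'
from bench import status, vision, job, spotter, r
import cv2,numpy as np
s=status.read_state(); print({k:np.round(v,3).tolist() for k,v in s.items()}, r.grasp_offset)
for c in ["scene","top"]:
    cv2.imwrite(f"pics/{c}0.png",vision.camera(c)); k=vision.calibration(c); print(c,{a:np.round(b,3).tolist() for a,b in k.items()})
print(vision.calibration("wrist"))
for c in ["scene","top"]:
  for n in ["weight","caul","sander","beam","weight_tray","caul_tray","sander_tray","beam_tray"]:
    print(c,n,[(np.round(b["point"],3).tolist(),round(b["conf"],2)) for b in spotter.boxes_of(c,n)])
E
```

```text
{'time': 0.0, 'joint_positions': [1.135, 0.333, -0.065, 1.461, 0.022, 1.35, -0.088], 'joint_vel': [-0.001, -0.0, -0.002, -0.001, -0.001, 0.001, -0.001], 'joint_torque': [0.0, -62.324, 0.025, -38.99, -0.061, 0.04, 0.0], 'ee_pos': [0.251, -0.572, 0.404], 'eef_rot': [0.979, 0.205, -0.0, -0.001], 'ft_force': [0.046, 0.1, -0.065], 'torque': [0.035, -0.007, -0.009], 'grip_force': 0.0, 'width': 0.087} 0.1635
scene {'fx': 472.444, 'fy': 472.444, 'cx': 319.289, 'cy': 233.439, 'D': [0.006, 0.0, 0.0, 0.0, 0.0], 'rvec': [1.91, 1.452, -0.654], 'tvec': [-0.137, -0.247, 1.357]}
top {'fx': 451.46, 'fy': 451.46, 'cx': 321.34, 'cy': 244.197, 'D': [-0.045, 0.0, 0.0, 0.0, 0.0], 'rvec': [2.182, -2.201, 0.034], 'tvec': [0.01, 0.497, 0.844]}
{'fx': 387.5350999157989, 'fy': 387.5350999157989, 'cx': 324.097300900466, 'cy': 237.2517033227515, 'D': array([-0.06016558,  0.        ,  0.        ,  0.        ,  0.        ]), 'T_tool_cam': array([[-6.26807344e-04, -9.67064952e-01, -2.54528949e-01,
         7.05420853e-02],
       [ 9.99999416e-01, -8.30361780e-04,  6.92285879e-04,
        -1.03591036e-03],
       [
[... 439 characters left out ...]
236, 0.007], 0.56)]
scene weight_tray [([0.425, -0.244, 0.007], 0.77)]
scene caul_tray [([0.616, -0.262, 0.001], 0.85), ([0.462, 0.218, 0.048], 0.6)]
scene sander_tray [([0.549, 0.006, 0.009], 0.76)]
scene beam_tray [([0.636, 0.234, 0.006], 0.96), ([0.619, -0.263, 0.002], 0.23)]
top weight [([0.439, 0.239, 0.106], 0.94), ([0.335, 0.156, 0.029], 0.93), ([0.329, 0.25, 0.03], 0.72)]
top caul []
top sander [([0.444, 0.206, 0.054], 0.85)]
top beam [([0.454, 0.252, 0.027], 0.77)]
top weight_tray [([0.425, -0.246, 0.002], 0.71)]
top caul_tray [([0.614, -0.262, 0.005], 0.85), ([0.426, -0.242, 0.004], 0.74)]
top sander_tray [([0.548, 0.002, 0.004], 0.87)]
top beam_tray [([0.636, 0.235, 0.004], 0.82)]
```

View pics/top0.png

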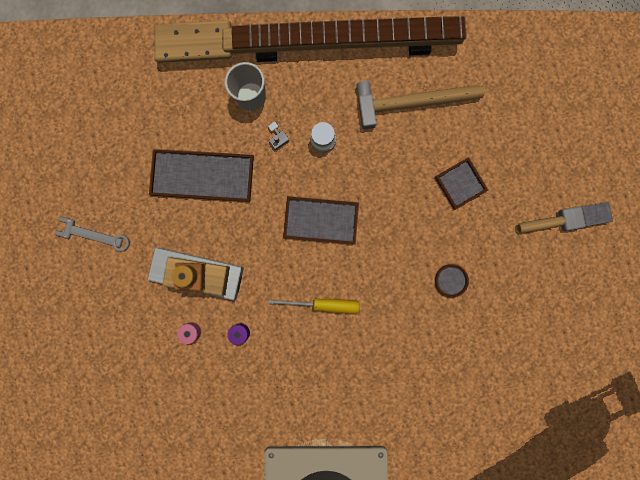

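View pics/scene0.png

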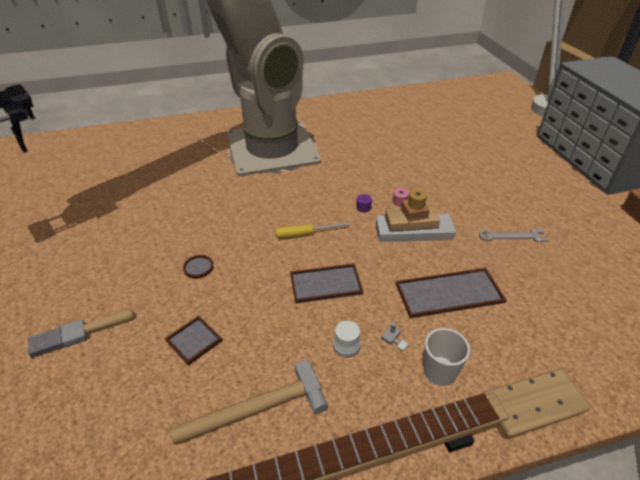

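The brass weight stands on the pile at top-view px (182,276), scene (418,200). Two look-alikes, pink (187,334) and purple (238,335), are on the bench and not meant. The trays are: beam (202,176), sander (321,220), caul (461,183) and weight (452,281).

Next I'll fit the known shapes to the network masks.

```bash
cat > h.py <<'E'
from bench import status, vision, job, spotter, r
import cv2,numpy as np
from scipy.optimize import minimize
from scipy.spatial.transform import Rotation as R
DIM=dict(weight=(.038,.038,.030),caul=(.048,.048,.026),sander=(.054,.112,.026),beam=(.064,.170,.026),
 weight_tray=(.064,.064,.01),caul_tray=(.074,.074,.01),sander_tray=(.08,.138,.01),beam_tray=(.09,.196,.01))
def cam(c,s):
    k=vision.calibration(c); K=np.array([[k["fx"],0,k["cx"]],[0,k["fy"],k["cy"]],[0,0,1]])
    if c!="wrist": return K,k["D"],np.array(k["rvec"]),np.array(k["tvec"])
    T=np.eye(4); T[:3,:3]=R.from_quat(s["eef_rot"]).as_matrix(); T[:3,3]=s["ee_pos"]
    M=np.linalg.inv(T@k["T_tool_cam"]); return K,k["D"],R.from_matrix(M[:3,:3]).as_rotvec(),M[:3,3]
def hullpts(n,p,z):
    dx,dy,h=DIM[n]
    if "weight" in n:
        a=np.arange(0,2*np.pi,.15); b=np.c_[np.cos(a),np.sin(a)]*dx/2
    else:
        c,s=np.cos(p[2]),np.sin(p[2]); b=np.array([[1,1],[-1,1],[-1,-1],[1,-1]])*[dx/2,dy/2]@np.array([[c,s],[-s,c]])
    b=b+p[:2]; return np.vstack([np.c_[b,b[:,0]*0+z],np.c_[b,b[:,0]*0+z+h]])
def fit(c,n,z,near=None,save=None):
    """yaw = world angle of the thing's x axis"""
    s=status.read_state(); img=vision.camera(c)
    if save: cv2.imwrite(save,img)
    K,D,rv,tv=cam(c,s); out=[]
    for g in spotter.regions_of(c,n)[:3]:
        m=g["pixels"].astype(np.uint8)*255
        v,u=np.nonzero(m); 
        uv=cv2.undistortPoints(np.array([[[u.mean(),v.mean()]]],float),K,np.array(D)).ravel()
        Rm=cv2.Rodrigues(rv)[0]; d=Rm.T@[uv[0],uv[1],1]; o=-Rm.T@tv
        p0=(o+d*(z+DIM[n][2]/2-o[2])/d[2])[:2]
        if near is not None and np.hypot(*(p0-near))>.04: continue
        def cost(p):
            q=cv2.projectPoints(hullpts(n,p,z),rv,tv,K,np.array(D))[0]
            a=np.zeros((480,640),np.uint8); cv2.fillConvexPoly(a,np.round(cv2.convexHull(q.astype(np.float32))*16).astype(np.int32),255,cv2.LINE_AA,4)
            return 1-np.minimum(a,m).sum(dtype=float)/np.maximum(a,m).sum(dtype=float)
        best=None
        for y in ([0] if "weight" in n else np.arange(-1.4,1.6,.35)):
            f=minimize(cost,[*p0,y],method="Nelder-Mead",options=dict(initial_simplex=np.array([[*p0,y],[p0[0]+.01,p0[1],y],[p0[0],p0[1]+.01,y],[*p0,y+.2]]),xatol=1e-4,fatol=1e-4))
            if best is None or f.fun<best.fun: best=f
        out.append((np.round(best.x,4).tolist(),round(1-best.fun,3),round(g["conf"],2)))
    return out
def delta(xyz,yaw):
    """remaining move to grasp point xyz, finger line (tool y) at world yaw (mod pi), in tool units. total, not split"""
    s=status.read_state(); Q=R.from_quat(s["eef_rot"]); M=Q.as_matrix()
    y0=np.arctan2(M[1,1],M[0,1]); d=(yaw-y0+np.pi/2)%np.pi-np.pi/2
    goal=R.from_matrix(np.array([[np.sin(y0+d),np.cos(y0+d),0],[-np.cos(y0+d),np.sin(y0+d),0],[0,0,-1]]).T.reshape(3,3).T)
    tcp=np.array(xyz)+[0,0,r.grasp_offset]
    sh=M.T@(tcp-s["ee_pos"])/.15; tr=(Q.inv()*goal).as_rotvec()/np.radians(30)
    print("t",round(s["time"],2),"TCPxyz",np.round(s["ee_pos"],4),"shift",np.round(sh,3),"turn",np.round(tr,3),"yaw tool y deg",round(np.degrees(y0),1),"by",round(np.degrees(d),1))
E
python3 - <<'E'
from h import *
for n in ["weight_tray","caul_tray","sander_tray","beam_tray"]:
    for c in ["top","scene"]: print(n,c,fit(c,n,0))
print([fit(c,"weight",.078) for c in ["top","scene"]]); print(fit("top","sander",.026),fit("top","beam",0))
delta([.44,.238,.2],1.5)
E
```

```text
weight_tray top [([0.4259, -0.2399, -0.0479], np.float64(0.906), 0.64)]
weight_tray scene [([0.4265, -0.2407, 0.0728], np.float64(0.876), 0.96)]
caul_tray top [([0.6128, -0.2637, 0.499], np.float64(0.935), 0.89), ([0.6376, 0.2493, -0.0143], np.float64(0.335), 0.2)]
caul_tray scene []
sander_tray top [([0.5435, 0.0065, -0.097], np.float64(0.956), 0.78)]
sander_tray scene [([0.5454, 0.0058, -0.101], np.float64(0.938), 0.93)]
beam_tray top [([0.634, 0.2376, -0.0853], np.float64(0.958), 0.66)]
beam_tray scene [([0.6346, 0.2369, -0.0669], np.float64(0.921), 0.88)]
[[([0.3449, 0.1459, -0.0554], np.float64(0.733), 0.88), ([0.4409, 0.2386, 0.0725], np.float64(0.797), 0.83), ([0.3433, 0.2318, 0.0686], np.float64(0.739), 0.75)], [([0.4219, 0.2103, 0.0627], np.float64(0.511), 0.65), ([0.444, 0.2403, 0.0689], np.float64(0.824), 0.58), ([0.4198, 0.1277, 0.01], np.float64(0.629), 0.57)]]
[([0.4402, 0.236, -0.1753], np.float64(0.499), 0.79), ([0.4392, 0.2186, 0.0176], np.float64(0.191), 0.43)] [([0.4443, 0.2443, -0.242], np.float64(0.38), 0.72), ([0.6192, -0.2569, -1.0603], np.float64(0.434), 0.44)]Traceback (most recent call last):
  File "<stdin>", line 5, in <module>
  File "h.py", line 45, in delta
    goal=R.from_matrix(np.array([[np.sin(y0+d),np.cos(y0+d),0],[-np.cos(y0+d),np.sin(y0+d),0],[0,0,-1]]).T.reshape(3,3).T)
  File "scipy/spatial/transform/_rotation.pyx", line 1143, in scipy.spatial.transform._rotation.Rotation.from_matrix
ValueError: Non-positive determinant (left-handed or null coordinate frame) in rotation matrix 0: [[-0.99749499 -0.0707372   0.        ]
 [ 0.0707372  -0.99749499  0.        ]
 [ 0.          0.         -1.        ]].
```

```bash
python3 - <<'E'
t=open('h.py').read().split('\n')
i=[k for k,l in enumerate(t) if 'goal=R.from' in l][0]
t[i]="    a=y0+d; goal=R.from_matrix(np.array([[-np.sin(a),np.cos(a),0],[np.cos(a),np.sin(a),0],[0,0,-1.]]))"
# columns x=(-s,c,0), y=(c,s,0), z=(0,0,-1)
open('h.py','w').write('\n'.join(t))
E
python3 - <<'E'
from h import *
delta([.55,-.2,.24],-.2); delta([.43,.238,.22],-.2)
E
```

```text
t 2.1 TCPxyz [ 0.2508 -0.5725  0.4048] shift [ 2.824 -1.475  0.008] turn [ 0.    0.   -1.83] yaw tool y deg -66.3 by 54.9
t 2.1 TCPxyz [ 0.2508 -0.5725  0.4048] shift [ 3.262 -4.47   0.141] turn [ 0.    0.   -1.83] yaw tool y deg -66.3 by 54.9
```

Call:
play_rows([
  [0.25, -0.13, 0, 0, 0, -0.25],
  [0.5, -0.26, 0, 0, 0, -0.5],
  [0.75, -0.4, 0, 0, 0, -0.75],
  [1, -0.52, 0, 0, 0, -1],
  [1, -0.52, 0, 0, 0, -1],
], fingers=1)

```text
time: 2.6
ee_pos: [0.3614, -0.4359, 0.4053]
eef_rot: [0.889, 0.457, 0.001, 0.0]
ft_force: [0.3, -0.3, 0.6]
width: 0.087
grip_force: 0.0
```

```bash
python3 - <<'E'
from h import *
delta([.55,-.15,.24],-.2); delta([.43,.238,.22],-.2)
E
```

```text
t 2.6 TCPxyz [ 0.3614 -0.4359  0.4053] shift [ 2.282 -0.087  0.017] turn [ 0.003 -0.004 -0.805] yaw tool y deg -35.6 by 24.1
t 2.6 TCPxyz [ 0.3614 -0.4359  0.4053] shift [ 3.919 -2.244  0.152] turn [ 0.003 -0.004 -0.805] yaw tool y deg -35.6 by 24.1
```

Call:
play_rows([
  [0.25, 0, 0, 0, 0, -0.25],
  [0.5, 0, 0, 0, 0, -0.5],
  [0.75, 0, 0, 0, 0, -0.8],
  [1, 0, 0, 0, 0, -0.8],
])

```text
time: 3.0
ee_pos: [0.4462, -0.3193, 0.4049]
eef_rot: [0.778, 0.629, -0.0, 0.0]
ft_force: [0.9, -0.4, -0.1]
width: 0.0866
grip_force: 0.0
```

Call:
play_rows([
  [0.3, 0, 0, 0, 0, 0],
  [0.6, -0.1, 0, 0, 0, 0],
  [0.9, -0.1, 0, 0, 0, 0],
  [0.9, -0.1, 0, 0, 0, 0],
])

```text
time: 3.4
ee_pos: [0.4612, -0.1792, 0.4055]
eef_rot: [0.777, 0.63, 0.001, 0.0]
ft_force: [0.4, -0.8, -0.3]
width: 0.0869
grip_force: 0.0
```

Call:
play_rows([
  [0.3, 0, 0, 0, 0, 0],
  [0.6, -0.1, 0, 0, 0, 0],
  [0.9, -0.2, 0, 0, 0, 0],
  [0.9, -0.2, 0, 0, 0, 0],
])

```text
time: 3.8
ee_pos: [0.4593, -0.0411, 0.4054]
eef_rot: [0.777, 0.63, 0.001, 0.0]
ft_force: [0.2, -1.0, 0.5]
width: 0.0872
grip_force: 0.0
```

Call:
play_rows([
  [0.3, 0, 0, 0, 0, 0],
  [0.6, -0.1, 0, 0, 0, 0],
  [0.9, -0.2, 0, 0, 0, 0],
  [0.9, -0.2, 0, 0, 0, 0],
])

```text
time: 4.2
ee_pos: [0.4583, 0.097, 0.4054]
eef_rot: [0.777, 0.63, 0.001, -0.0]
ft_force: [0.6, -1.6, 0.4]
width: 0.0871
grip_force: 0.0
```

```bash
python3 - <<'E'
from h import *
delta([.43,.238,.22],-.2)
E
```

```text
t 4.2 TCPxyz [0.4583 0.097  0.4054] shift [ 0.881 -0.379  0.147] turn [ 0.002 -0.004 -0.015] yaw tool y deg -11.9 by 0.5
```

Call:
play_rows([
  [0.3, -0.1, 0, 0, 0, 0],
  [0.6, -0.3, 0, 0, 0, 0],
  [0.88, -0.38, 0, 0, 0, 0],
  [0.88, -0.38, 0, 0, 0, 0],
])

```text
time: 4.6
ee_pos: [0.4302, 0.2376, 0.4053]
eef_rot: [0.777, 0.63, 0.001, -0.001]
ft_force: [-0.4, -0.1, -0.1]
width: 0.0869
grip_force: 0.0
```

```bash
python3 - <<'E'
from h import *
w=fit("wrist","weight",.078,[.44,.238],"pics/w1.png"); print(w)
print(fit("wrist","caul",.052),fit("wrist","sander",.026),fit("wrist","beam",0))
p=w[0][0] if w else [.441,.239]
delta([p[0],p[1],.106],-.2)
E
```

```text
[([0.4425, 0.2415, -0.087], np.float64(0.881), 0.59)]
[([0.4417, 0.2406, -0.0484], np.float64(0.378), 0.97)] [([0.4413, 0.2369, -0.1633], np.float64(0.507), 0.74), ([0.5075, 0.0151, 0.2921], np.float64(0.096), 0.55)] [([0.4461, 0.2444, -0.2273], np.float64(0.352), 0.69)]
t 5.0 TCPxyz [0.4322 0.2316 0.4047] shift [0.08  0.053 0.901] turn [ 0.001  0.001 -0.034] yaw tool y deg -12.5 by 1.0
```

View pics/w1.png

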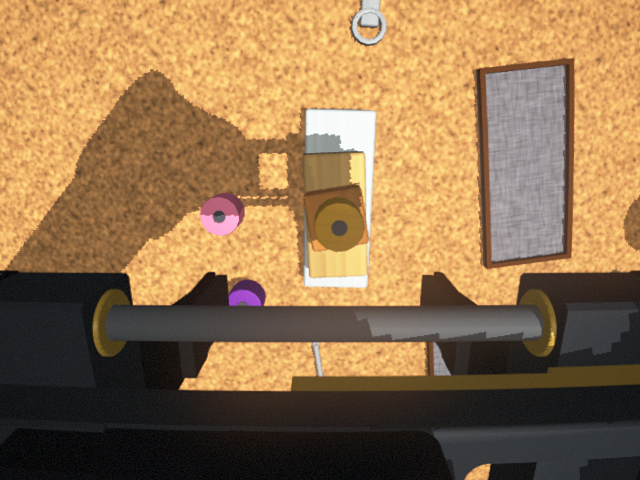

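The wrist view shows the brass weight at (339,225) on the caul, with the sander and beam below. The pink (222,215) and purple (247,293) look-alikes stand on the bench beside the pile. The weight on the pile is the right one. I'll re-measure now that the arm has settled.

```bash
python3 - <<'E'
from h import *
for i in range(3): print(np.round(status.read_state()["ee_pos"],4)); vision.camera("top")
for i in range(2):
  w=fit("wrist","weight",.078,[.44,.238]); print(w)
p=w[0][0] if w else [.441,.239]
print(np.round(status.read_state()["joint_vel"],3))
delta([p[0],p[1],.106],-.2)
E
```

```text
[0.4322 0.2316 0.4047]
[0.4321 0.2318 0.4047]
[0.4319 0.2321 0.4048]
[([0.4429, 0.2412, -0.0336], np.float64(0.912), 0.69)]
[([0.4431, 0.241, 0.1905], np.float64(0.901), 0.74)]
[-0.003  0.001  0.001 -0.001 -0.002  0.001 -0.002]
t 5.35 TCPxyz [0.4317 0.2327 0.4047] shift [0.071 0.062 0.902] turn [ 0.    0.   -0.03] yaw tool y deg -12.4 by 0.9
```

Call:
play_rows([
  [0, 0.02, 0.15, 0, 0, -0.03],
  [0.02, 0.04, 0.3, 0, 0, -0.03],
  [0.03, 0.06, 0.45, 0, 0, -0.03],
  [0.03, 0.06, 0.5, 0, 0, -0.03],
  [0.03, 0.06, 0.5, 0, 0, -0.03],
])

```text
time: 5.85
ee_pos: [0.4411, 0.2351, 0.3291]
eef_rot: [0.774, 0.633, -0.001, -0.0]
ft_force: [0.5, 0.5, -0.3]
width: 0.0869
grip_force: 0.0
```

Call:
play_rows([
  [0, 0, 0, 0, 0, 0],
  [0, 0, 0, 0, 0, 0],
  [0, 0, 0, 0, 0, 0],
])

```text
time: 6.15
ee_pos: [0.4416, 0.2353, 0.3306]
eef_rot: [0.774, 0.633, 0.001, 0.0]
ft_force: [-0.7, -0.6, 0.2]
width: 0.0869
grip_force: 0.0
```

```bash
python3 - <<'E'
from h import *
w=fit("wrist","weight",.078,[.44,.238]); print(w)
delta([.4429,.2411,.106],-.2)
E
```

```text
[([0.4427, 0.2414, -0.2195], np.float64(0.933), 0.82)]
t 6.25 TCPxyz [0.4415 0.2352 0.3303] shift [0.04  0.001 0.405] turn [ 0.002 -0.     0.   ] yaw tool y deg -11.5 by -0.0
```

Call:
play_rows([
  [0.03, 0, 0.1, 0, 0, 0],
  [0.04, 0, 0.2, 0, 0, 0],
  [0.04, 0, 0.3, 0, 0, 0],
  [0.04, 0, 0.4, 0, 0, 0],
  [0.04, 0, 0.4, 0, 0, 0],
])

```text
time: 6.75
ee_pos: [0.4418, 0.2405, 0.267]
eef_rot: [0.774, 0.633, -0.002, -0.001]
ft_force: [-0.6, 0.5, -0.3]
width: 0.0869
grip_force: 0.0
```

Call:
play_rows([
  [0, 0, 0, 0, 0, 0],
  [0, 0, 0, 0, 0, 0],
  [0, 0, 0, 0, 0, 0],
  [0, 0, 0, 0, 0, 0],
  [0, 0, 0, 0, 0, 0],
], fingers=-1, squeeze=25)

```text
time: 7.25
ee_pos: [0.4427, 0.2411, 0.27]
eef_rot: [0.774, 0.633, 0.0, 0.0]
ft_force: [-0.4, 0.5, -0.7]
width: 0.055
grip_force: 0.0
```

Call:
play_rows([
  [0, 0, 0, 0, 0, 0],
  [0, 0, 0, 0, 0, 0],
  [0, 0, 0, 0, 0, 0],
])

```text
time: 7.55
ee_pos: [0.4426, 0.2411, 0.2698]
eef_rot: [0.774, 0.633, 0.0, 0.0]
ft_force: [-0.5, -0.6, 0.1]
width: 0.0373
grip_force: 25.0
```

Call:
play_rows([
  [0, 0, -0.1, 0, 0, 0],
  [0, 0, -0.25, 0, 0, 0],
  [0, 0, -0.4, 0, 0, 0],
  [-0.1, 0, -0.4, 0, 0, 0],
  [-0.3, 0, -0.4, 0, 0, 0],
])

```text
time: 8.05
ee_pos: [0.4335, 0.1984, 0.3314]
eef_rot: [0.773, 0.634, 0.001, -0.0]
ft_force: [0.7, -0.7, -2.1]
width: 0.0373
grip_force: 25.0
```

Call:
play_rows([
  [-0.2, 0.03, 0, 0, 0, 0],
  [-0.4, 0.06, 0, 0, 0, 0],
  [-0.6, 0.1, 0, 0, 0, 0],
  [-0.8, 0.13, 0, 0, 0, 0],
  [-1, 0.17, 0, 0, 0, 0],
])

```text
time: 8.55
ee_pos: [0.4285, 0.044, 0.3307]
eef_rot: [0.774, 0.633, 0.0, 0.0]
ft_force: [0.3, -1.0, -2.0]
width: 0.0375
grip_force: 25.0
```

Call:
play_rows([
  [-0.2, 0.03, 0, 0, 0, 0],
  [-0.4, 0.06, 0, 0, 0, 0],
  [-0.6, 0.1, 0, 0, 0, 0],
  [-0.8, 0.13, 0, 0, 0, 0],
  [-1, 0.17, 0, 0, 0, 0],
])

```text
time: 9.05
ee_pos: [0.4238, -0.1081, 0.3307]
eef_rot: [0.774, 0.633, 0.0, 0.0]
ft_force: [-0.6, 0.8, -2.3]
width: 0.0374
grip_force: 25.0
```

Call:
play_rows([
  [-0.2, 0.03, 0, 0, 0, 0],
  [-0.4, 0.06, 0, 0, 0, 0],
  [-0.6, 0.1, 0, 0, 0, 0],
  [-0.8, 0.13, 0, 0, 0, 0],
  [-0.8, 0.13, 0, 0, 0, 0],
])

```text
time: 9.55
ee_pos: [0.4185, -0.2324, 0.3305]
eef_rot: [0.776, 0.631, -0.0, 0.0]
ft_force: [0.4, 0.3, -3.4]
width: 0.0373
grip_force: 25.0
```

Call:
play_rows([
  [0, 0, 0, 0, 0, 0],
  [0, 0, 0, 0, 0, 0],
  [0, 0, 0, 0, 0, 0],
])

```text
time: 9.85
ee_pos: [0.4196, -0.2276, 0.3301]
eef_rot: [0.774, 0.634, 0.0, 0.0]
ft_force: [0.4, 0.5, -2.3]
width: 0.0376
grip_force: 25.0
```

```bash
python3 - <<'E'
from h import *
print(fit("wrist","weight_tray",0,[.426,-.24],"pics/w2.png"),fit("top","caul",.052)); print(np.round(status.read_state()["joint_positions"],2))
delta([.426,-.24,.034],-.2)
E
```

```text
[([0.4278, -0.2408, 0.1127], np.float64(0.775), 0.66)] [([0.4386, 0.2399, -1.5188], np.float64(0.794), 0.91)]
[ 0.83  0.1  -0.45  1.92  0.05  1.14  0.17]
t 10.05 TCPxyz [ 0.4195 -0.2282  0.3299] shift [-0.068  0.058  0.882] turn [0.    0.    0.002] yaw tool y deg -11.4 by -0.1
```

View pics/w2.png

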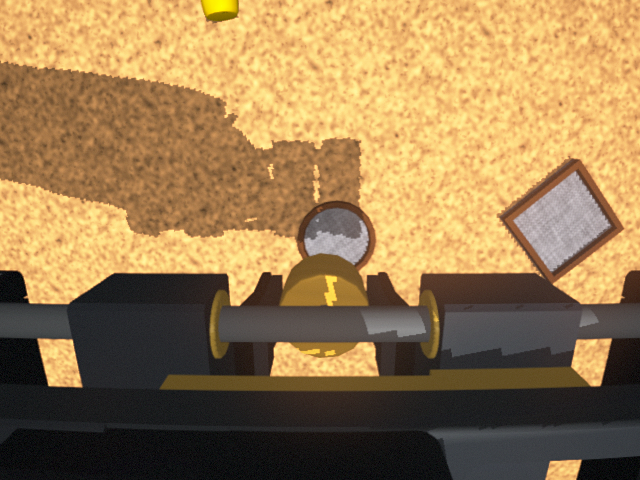

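Call:
play_rows([
  [-0.03, 0.02, 0.15, 0, 0, 0],
  [-0.05, 0.04, 0.3, 0, 0, 0],
  [-0.07, 0.06, 0.45, 0, 0, 0],
  [-0.07, 0.06, 0.6, 0, 0, 0],
  [-0.07, 0.06, 0.65, 0, 0, 0],
])

```text
time: 10.55
ee_pos: [0.4255, -0.2403, 0.2303]
eef_rot: [0.774, 0.633, -0.0, -0.002]
ft_force: [0.7, 0.0, -3.4]
width: 0.0372
grip_force: 25.0
```

Call:
play_rows([
  [0, 0, 0, 0, 0, 0],
  [0, 0, 0, 0, 0, 0],
  [0, 0, 0, 0, 0, 0],
  [0, 0, 0, 0, 0, 0],
])

```text
time: 10.95
ee_pos: [0.4265, -0.2409, 0.2332]
eef_rot: [0.774, 0.633, 0.0, 0.001]
ft_force: [-1.0, 0.6, -2.4]
width: 0.0376
grip_force: 25.0
```

```bash
python3 - <<'E'
from h import *
print(fit("wrist","caul_tray",0,[.613,-.263]))
delta([.4265,-.2405,.0332],-.2)
E
```

```text
[([0.614, -0.2638, 0.5193], np.float64(0.856), 0.62)]
t 11.05 TCPxyz [ 0.4263 -0.2408  0.2329] shift [0.002 0.    0.241] turn [0.002 0.001 0.   ] yaw tool y deg -11.5 by -0.0
```

Call:
play_rows([
  [0, 0, 0.06, 0, 0, 0],
  [0, 0, 0.12, 0, 0, 0],
  [0, 0, 0.18, 0, 0, 0],
  [0, 0, 0.22, 0, 0, 0],
  [0, 0, 0.24, 0, 0, 0],
])

```text
time: 11.55
ee_pos: [0.4258, -0.2405, 0.1955]
eef_rot: [0.774, 0.633, -0.0, -0.001]
ft_force: [-12.7, 6.7, 33.7]
width: 0.0372
grip_force: 25.0
```

Call:
play_rows([
  [0, 0, 0, 0, 0, 0],
  [0, 0, 0, 0, 0, 0],
  [0, 0, 0, 0, 0, 0],
  [0, 0, 0, 0, 0, 0],
])

```text
time: 11.95
ee_pos: [0.4262, -0.2408, 0.1963]
eef_rot: [0.774, 0.633, 0.0, 0.0]
ft_force: [-0.3, 0.2, -2.1]
width: 0.0376
grip_force: 25.0
```

Call:
play_rows([
  [0, 0, 0, 0, 0, 0],
  [0, 0, 0, 0, 0, 0],
  [0, 0, 0, 0, 0, 0],
  [0, 0, 0, 0, 0, 0],
  [0, 0, 0, 0, 0, 0],
], fingers=1)

```text
time: 12.45
ee_pos: [0.4262, -0.2408, 0.1963]
eef_rot: [0.774, 0.633, 0.0, 0.0]
ft_force: [-0.5, 0.1, -0.0]
width: 0.0698
grip_force: 0.0
```

Call:
play_rows([
  [0, 0, -0.1, 0, 0, 0],
  [0, 0, -0.25, 0, 0, 0],
  [0, 0, -0.5, 0, 0, 0],
  [0, 0, -0.75, 0, 0, 0],
  [0, 0, -0.9, 0, 0, 0],
])

```text
time: 12.95
ee_pos: [0.4265, -0.2407, 0.3342]
eef_rot: [0.774, 0.633, 0.0, 0.001]
ft_force: [0.3, -0.3, 0.0]
width: 0.0868
grip_force: 0.0
```

```bash
python3 - <<'E'
from h import *
print([fit(c,"weight",.004,[.426,-.24]) for c in ("top","wrist")])
for i in range(2): print(fit("top","caul",.052,save="pics/t3.png"),fit("scene","caul",.052))
delta([.432,.24,.18],-.2)
E
```

```text
[[([0.4249, -0.2409, 0.0816], np.float64(0.866), 0.92)], [([0.4268, -0.2402, -0.0039], np.float64(0.911), 0.66)]]
[([0.4395, 0.2398, -1.5784], np.float64(0.863), 0.69)] [([0.443, 0.2394, 1.4019], np.float64(0.88), 0.78)]
[([0.4394, 0.24, 1.5679], np.float64(0.83), 0.98)] [([0.4407, 0.2407, -0.1955], np.float64(0.84), 0.73)]
t 13.55 TCPxyz [ 0.4261 -0.2407  0.3308] shift [ 3.149 -0.597 -0.083] turn [-0.001 -0.001  0.   ] yaw tool y deg -11.4 by -0.0
```

Call:
play_rows([
  [0.25, -0.05, 0, 0, 0, 0],
  [0.5, -0.1, 0, 0, 0, 0],
  [0.75, -0.15, 0, 0, 0, 0],
  [1, -0.2, 0, 0, 0, 0],
])

```text
time: 13.95
ee_pos: [0.4263, -0.0863, 0.3312]
eef_rot: [0.774, 0.633, -0.0, 0.0]
ft_force: [0.5, 0.6, -0.5]
width: 0.0871
grip_force: 0.0
```

Call:
play_rows([
  [0.25, -0.05, 0, 0, 0, 0],
  [0.5, -0.1, 0, 0, 0, 0],
  [0.75, -0.15, 0, 0, 0, 0],
  [1, -0.2, 0, 0, 0, 0],
])

```text
time: 14.35
ee_pos: [0.4266, 0.0667, 0.3313]
eef_rot: [0.774, 0.633, 0.0, 0.0]
ft_force: [0.6, -0.0, 0.8]
width: 0.0869
grip_force: 0.0
```

Call:
play_rows([
  [0.25, -0.05, 0, 0, 0, 0],
  [0.5, -0.1, 0, 0, 0, 0],
  [0.75, -0.15, 0, 0, 0, 0],
  [1, -0.2, 0, 0, 0, 0],
  [1.0, -0.2, 0, 0, 0, 0],
])

```text
time: 14.85
ee_pos: [0.4261, 0.2229, 0.3315]
eef_rot: [0.772, 0.636, 0.001, -0.001]
ft_force: [-0.3, 0.3, -0.1]
width: 0.087
grip_force: 0.0
```

Call:
play_rows([
  [0.1, 0, 0, 0, 0, 0],
  [0.1, 0, 0, 0, 0, 0],
  [0.1, 0, 0, 0, 0, 0],
  [0.1, 0, 0, 0, 0, 0],
])

```text
time: 15.25
ee_pos: [0.4303, 0.232, 0.3311]
eef_rot: [0.774, 0.633, -0.0, 0.0]
ft_force: [0.7, -0.2, 0.2]
width: 0.0875
grip_force: 0.0
```

```bash
python3 - <<'E'
from h import *
for i in range(2): print(fit("wrist","caul",.052,save="pics/w3.png"))
delta([.441,.24,.08],0)
E
```

```text
[([0.4416, 0.2406, -1.6373], np.float64(0.935), 0.72)]
[([0.4413, 0.2405, -0.033], np.float64(0.915), 0.71), ([0.4463, 0.2709, -0.1631], np.float64(0.401), 0.41)]
t 15.45 TCPxyz [0.4303 0.2324 0.3313] shift [0.064 0.06  0.585] turn [ 0.001  0.001 -0.383] yaw tool y deg -11.5 by 11.5
```

View pics/w3.png

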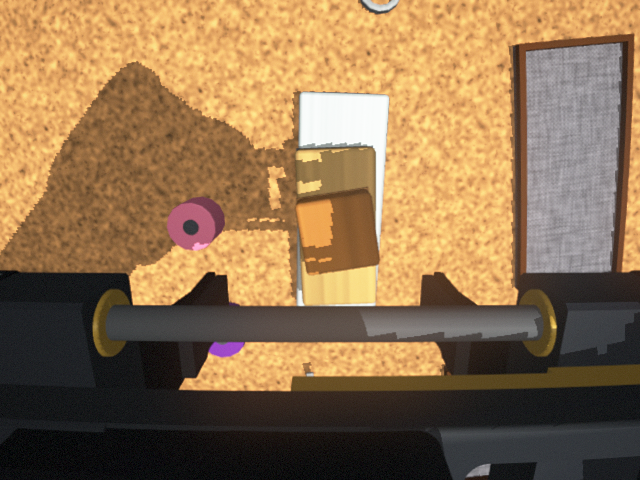

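The caul is at (337,231), turned about 8.6° relative to the gripper, which agrees with the fit (yaw ≈ -0.05). I'll grip it square.

Call:
play_rows([
  [0.03, 0.03, 0.1, 0, 0, -0.14],
  [0.06, 0.06, 0.2, 0, 0, -0.28],
  [0.06, 0.06, 0.3, 0, 0, -0.28],
  [0.06, 0.06, 0.35, 0, 0, -0.28],
  [0.06, 0.06, 0.35, 0, 0, -0.28],
])

```text
time: 15.95
ee_pos: [0.4404, 0.2395, 0.2777]
eef_rot: [0.726, 0.687, -0.001, -0.0]
ft_force: [-0.8, -0.4, 0.2]
width: 0.087
grip_force: 0.0
```

Call:
play_rows([
  [0, 0, 0, 0, 0, 0],
  [0, 0, 0, 0, 0, 0],
  [0, 0, 0, 0, 0, 0],
])

```text
time: 16.25
ee_pos: [0.441, 0.24, 0.2793]
eef_rot: [0.726, 0.688, 0.0, 0.0]
ft_force: [-0.1, -0.5, -0.3]
width: 0.0869
grip_force: 0.0
```

```bash
python3 - <<'E'
from h import *
for i in range(2): print(fit("wrist","caul",.052))
delta([.4415,.2406,.08],-.05)
E
```

```text
[([0.4413, 0.2406, -1.6071], np.float64(0.779), 0.59)]
[([0.4412, 0.2406, -0.0343], np.float64(0.777), 0.68)]
t 16.45 TCPxyz [0.4409 0.2399 0.2789] shift [0.005 0.004 0.236] turn [ 0.001  0.    -0.006] yaw tool y deg -3.1 by 0.2
```

Call:
play_rows([
  [0, 0, 0.06, 0, 0, 0],
  [0, 0, 0.12, 0, 0, 0],
  [0, 0, 0.18, 0, 0, 0],
  [0, 0, 0.22, 0, 0, 0],
  [0, 0, 0.23, 0, 0, 0],
])

```text
time: 16.95
ee_pos: [0.4405, 0.2398, 0.2431]
eef_rot: [0.726, 0.688, -0.001, -0.0]
ft_force: [1.0, -0.3, 1.3]
width: 0.0872
grip_force: 0.0
```

Call:
play_rows([
  [0, 0, 0, 0, 0, 0],
  [0, 0, 0, 0, 0, 0],
  [0, 0, 0, 0, 0, 0],
  [0, 0, 0, 0, 0, 0],
  [0, 0, 0, 0, 0, 0],
], fingers=-1, squeeze=20)

```text
time: 17.45
ee_pos: [0.4409, 0.2399, 0.2444]
eef_rot: [0.726, 0.688, 0.0, 0.0]
ft_force: [-0.2, 0.1, -0.0]
width: 0.0555
grip_force: 0.0
```

Call:
play_rows([
  [0, 0, 0, 0, 0, 0],
  [0, 0, 0, 0, 0, 0],
])

```text
time: 17.65
ee_pos: [0.4409, 0.2399, 0.2443]
eef_rot: [0.726, 0.688, 0.0, 0.0]
ft_force: [-0.6, -0.1, 1.5]
width: 0.0479
grip_force: 20.0
```

```bash
python3 - <<'E'
from h import *
delta([.6135,-.2637,.14],.51-1.5708); delta([.6135,-.2637,.14],.51)
E
```

```text
t 17.65 TCPxyz [0.4409 0.2399 0.2443] shift [-3.291  1.328 -0.394] turn [ 0.    -0.     1.924] yaw tool y deg -3.1 by -57.7
t 17.65 TCPxyz [0.4409 0.2399 0.2443] shift [-3.291  1.328 -0.394] turn [ 0.     0.    -1.076] yaw tool y deg -3.1 by 32.3
```

Call:
play_rows([
  [0, 0, -0.1, 0, 0, 0],
  [0, 0, -0.25, 0, 0, 0],
  [0, 0, -0.4, 0, 0, 0],
  [-0.1, 0.05, -0.4, 0, 0, 0],
  [-0.3, 0.13, -0.4, 0, 0, 0],
])

```text
time: 18.15
ee_pos: [0.4575, 0.1957, 0.3063]
eef_rot: [0.724, 0.69, 0.001, 0.0]
ft_force: [0.5, -0.3, -0.7]
width: 0.0481
grip_force: 20.0
```

Call:
play_rows([
  [-0.2, 0.08, 0, 0, 0, 0],
  [-0.4, 0.16, 0, 0, 0, 0],
  [-0.6, 0.24, 0, 0, 0, 0],
  [-0.8, 0.32, 0, 0, 0, 0],
  [-1, 0.4, 0, 0, 0, 0],
])

```text
time: 18.65
ee_pos: [0.5102, 0.0398, 0.3054]
eef_rot: [0.726, 0.688, 0.0, 0.0]
ft_force: [1.4, 0.2, -0.5]
width: 0.0476
grip_force: 20.0
```

Call:
play_rows([
  [-0.2, 0.08, 0, 0, 0, 0],
  [-0.4, 0.16, 0, 0, 0, 0],
  [-0.6, 0.24, 0, 0, 0, 0],
  [-0.8, 0.32, 0, 0, 0, 0],
  [-1, 0.4, 0, 0, 0, 0],
])

```text
time: 19.15
ee_pos: [0.5621, -0.1133, 0.3055]
eef_rot: [0.726, 0.688, 0.0, 0.0]
ft_force: [-0.2, -0.8, -1.0]
width: 0.0478
grip_force: 20.0
```

Call:
play_rows([
  [-0.2, 0.08, 0, 0, 0, -0.2],
  [-0.4, 0.16, 0, 0, 0, -0.4],
  [-0.6, 0.24, 0, 0, 0, -0.6],
  [-0.8, 0.32, 0, 0, 0, -0.8],
  [-1, 0.4, 0, 0, 0, -1],
])

```text
time: 19.65
ee_pos: [0.614, -0.2664, 0.3055]
eef_rot: [0.521, 0.854, 0.0, 0.0]
ft_force: [-0.2, 0.1, 0.1]
width: 0.0479
grip_force: 20.0
```

Call:
play_rows([
  [0, 0, 0, 0, 0, -0.08],
  [0, 0, 0, 0, 0, -0.08],
  [0, 0, 0, 0, 0, -0.08],
])

```text
time: 19.95
ee_pos: [0.6138, -0.2642, 0.305]
eef_rot: [0.505, 0.863, 0.0, 0.0]
ft_force: [-0.2, 0.7, -0.3]
width: 0.0477
grip_force: 20.0
```

```bash
python3 - <<'E'
from h import *
for i in range(2): print(fit("wrist","caul_tray",0,save="pics/w4.png"))
print(fit("scene","caul_tray",0))
delta([.6135,-.2637,.0335],.51)
E
```

```text
[([0.6142, -0.2638, 0.5301], np.float64(0.56), 0.78)]
[([0.6139, -0.2635, -1.0479], np.float64(0.583), 0.75)]
[([0.6138, -0.264, 0.4934], np.float64(0.924), 0.89)]
t 20.25 TCPxyz [ 0.6137 -0.2645  0.3045] shift [0.006 0.001 0.717] turn [0.    0.001 0.005] yaw tool y deg 29.4 by -0.1
```

View pics/w4.png

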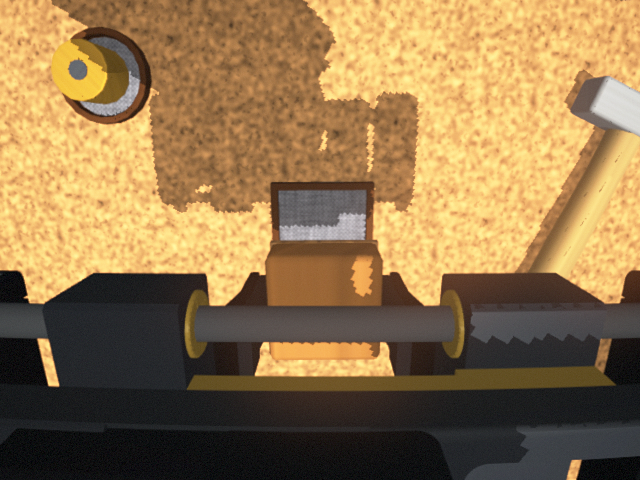

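The caul is square above its tray (322,212), and the weight stands in its own tray (85,72). I'll lower it.

Call:
play_rows([
  [0, 0, 0.15, 0, 0, 0],
  [0, 0, 0.3, 0, 0, 0],
  [0, 0, 0.45, 0, 0, 0],
  [0, 0, 0.6, 0, 0, 0],
  [0, 0, 0.62, 0, 0, 0],
])

```text
time: 20.75
ee_pos: [0.6127, -0.2647, 0.2084]
eef_rot: [0.505, 0.863, -0.0, -0.002]
ft_force: [-0.6, 0.2, -0.4]
width: 0.0477
grip_force: 20.0
```

Call:
play_rows([
  [0, 0, 0, 0, 0, 0],
  [0, 0, 0.02, 0, 0, 0],
  [0, 0, 0.04, 0, 0, 0],
  [0, 0, 0.06, 0, 0, 0],
  [0, 0, 0.07, 0, 0, 0],
])

```text
time: 21.25
ee_pos: [0.6137, -0.265, 0.2008]
eef_rot: [0.505, 0.863, -0.0, 0.0]
ft_force: [-0.1, -1.1, -0.2]
width: 0.0475
grip_force: 20.0
```

Call:
play_rows([
  [0, 0, 0, 0, 0, 0],
  [0, 0, 0, 0, 0, 0],
  [0, 0, 0, 0, 0, 0],
])

```text
time: 21.55
ee_pos: [0.6138, -0.265, 0.2009]
eef_rot: [0.505, 0.863, 0.0, 0.0]
ft_force: [0.3, 0.6, -0.2]
width: 0.0478
grip_force: 20.0
```

```bash
python3 - <<'E'
from h import *
delta([.6135,-.2637,.0332],.51)
E
```

```text
t 21.55 TCPxyz [ 0.6138 -0.265   0.2009] shift [0.009 0.002 0.028] turn [0.    0.    0.004] yaw tool y deg 29.4 by -0.1
```

Call:
play_rows([
  [0, 0, 0.01, 0, 0, 0],
  [0.01, 0, 0.02, 0, 0, 0],
  [0.01, 0, 0.03, 0, 0, 0],
  [0.01, 0, 0.03, 0, 0, 0],
])

```text
time: 21.95
ee_pos: [0.613, -0.2635, 0.1964]
eef_rot: [0.505, 0.863, -0.0, -0.0]
ft_force: [-1.3, 0.6, 3.0]
width: 0.0477
grip_force: 20.0
```

Call:
play_rows([
  [0, 0, 0, 0, 0, 0],
  [0, 0, 0, 0, 0, 0],
  [0, 0, 0, 0, 0, 0],
  [0, 0, 0, 0, 0, 0],
  [0, 0, 0, 0, 0, 0],
], fingers=1)

```text
time: 22.45
ee_pos: [0.613, -0.2637, 0.1962]
eef_rot: [0.505, 0.863, -0.0, 0.0]
ft_force: [-0.2, 0.0, -0.2]
width: 0.0799
grip_force: 0.0
```

Call:
play_rows([
  [0, 0, -0.1, 0, 0, 0],
  [0, 0, -0.25, 0, 0, 0],
  [0, 0, -0.45, 0, 0, 0],
  [0, 0, -0.65, 0, 0, 0],
  [0, 0, -0.8, 0, 0, 0],
])

```text
time: 22.95
ee_pos: [0.6132, -0.2635, 0.3197]
eef_rot: [0.505, 0.863, 0.0, 0.001]
ft_force: [1.3, -0.2, 0.0]
width: 0.087
grip_force: 0.0
```

Call:
play_rows([
  [0, 0, 0, 0, 0, 0.25],
  [0, 0, 0, 0, 0, 0.5],
  [0, 0, 0, 0, 0, 0.75],
  [0, 0, 0, 0, 0, 1],
  [0, 0, 0, 0, 0, 1],
])

```text
time: 23.45
ee_pos: [0.6131, -0.2634, 0.3176]
eef_rot: [0.712, 0.702, 0.0, 0.001]
ft_force: [-0.2, 0.1, 0.5]
width: 0.0871
grip_force: 0.0
```

```bash
python3 - <<'E'
from h import *
print([fit(c,"caul",.004,[.6135,-.264]) for c in ("top","wrist","scene")])
print([fit(c,"sander",.026,[.44,.237]) for c in ("top","scene")])
delta([.432,.236,.13],-.17)
E
```

```text
[[([0.6144, -0.2616, -0.9735], np.float64(0.83), 0.84)], [([0.6146, -0.2626, 0.487], np.float64(0.917), 0.57)], [([0.6138, -0.2642, -1.1738], np.float64(0.843), 0.58)]]
[[([0.4393, 0.2364, -0.1649], np.float64(0.907), 0.94)], [([0.44, 0.2369, -0.2096], np.float64(0.87), 0.89)]]
t 23.95 TCPxyz [ 0.613  -0.2637  0.3162] shift [ 3.318 -1.242  0.152] turn [-0.    -0.     0.304] yaw tool y deg -0.6 by -9.1
```

Call:
play_rows([
  [0.25, -0.1, 0, 0, 0, 0],
  [0.5, -0.2, 0, 0, 0, 0],
  [0.75, -0.28, 0, 0, 0, 0],
  [1, -0.37, 0, 0, 0, 0],
])

```text
time: 24.35
ee_pos: [0.5586, -0.1117, 0.3163]
eef_rot: [0.711, 0.703, 0.0, 0.0]
ft_force: [-0.4, -0.3, -0.3]
width: 0.0869
grip_force: 0.0
```

Call:
play_rows([
  [0.25, -0.1, 0, 0, 0, 0],
  [0.5, -0.2, 0, 0, 0, 0],
  [0.75, -0.28, 0, 0, 0, 0],
  [1, -0.37, 0, 0, 0, 0],
])

```text
time: 24.75
ee_pos: [0.5047, 0.039, 0.3165]
eef_rot: [0.711, 0.703, 0.0, 0.0]
ft_force: [0.7, 1.4, 0.5]
width: 0.087
grip_force: 0.0
```

Call:
play_rows([
  [0.25, -0.1, 0, 0, 0, 0.1],
  [0.5, -0.2, 0, 0, 0, 0.2],
  [0.75, -0.28, 0, 0, 0, 0.3],
  [1, -0.37, 0, 0, 0, 0.3],
])

```text
time: 25.15
ee_pos: [0.4509, 0.1896, 0.3165]
eef_rot: [0.765, 0.645, 0.0, 0.0]
ft_force: [1.2, 0.1, -0.8]
width: 0.0868
grip_force: 0.0
```

Call:
play_rows([
  [0.15, -0.1, 0, 0, 0, 0],
  [0.3, -0.2, 0, 0, 0, 0],
  [0.3, -0.2, 0, 0, 0, 0],
  [0.3, -0.2, 0, 0, 0, 0],
  [0.3, -0.2, 0, 0, 0, 0],
])

```text
time: 25.65
ee_pos: [0.4301, 0.2366, 0.3162]
eef_rot: [0.764, 0.645, -0.0, 0.0]
ft_force: [0.5, 0.2, 0.7]
width: 0.087
grip_force: 0.0
```

```bash
python3 - <<'E'
from h import *
for i in range(2): print(fit("wrist","sander",.026,save="pics/w5.png"))
delta([.44,.237,.054],-.175)
E
```

```text
[([0.4412, 0.2366, -0.1669], np.float64(0.875), 0.67), ([0.4514, 0.271, -0.1939], np.float64(0.369), 0.36)]
[([0.441, 0.2365, -0.1636], np.float64(0.874), 0.9)]
t 25.85 TCPxyz [0.43   0.2368 0.3162] shift [0.013 0.065 0.658] turn [0.    0.001 0.01 ] yaw tool y deg -9.7 by -0.3
```

View pics/w5.png

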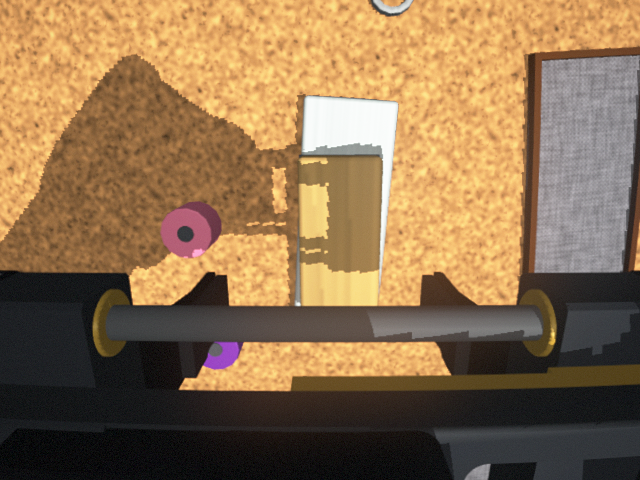

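The sander at (340,230) is square to the fingers. The decoys (190,230) and (220,350) are clear of them.

Call:
play_rows([
  [0.01, 0.02, 0.12, 0, 0, 0],
  [0.01, 0.04, 0.26, 0, 0, 0],
  [0.01, 0.06, 0.4, 0, 0, 0],
  [0.01, 0.065, 0.5, 0, 0, 0],
  [0.01, 0.065, 0.55, 0, 0, 0],
])

```text
time: 26.35
ee_pos: [0.4393, 0.2369, 0.2325]
eef_rot: [0.764, 0.645, -0.001, -0.0]
ft_force: [-0.2, -0.4, 0.2]
width: 0.0871
grip_force: 0.0
```

Call:
play_rows([
  [0, 0, 0.03, 0, 0, 0],
  [0, 0, 0.06, 0, 0, 0],
  [0, 0, 0.09, 0, 0, 0],
  [0, 0, 0.1, 0, 0, 0],
  [0, 0, 0.1, 0, 0, 0],
])

```text
time: 26.85
ee_pos: [0.4394, 0.2375, 0.2188]
eef_rot: [0.764, 0.645, 0.0, 0.0]
ft_force: [-0.6, -0.8, 0.4]
width: 0.0867
grip_force: 0.0
```

```bash
python3 - <<'E'
from h import *
delta([.4408,.2366,.0545],-.168)
E
```

```text
t 26.85 TCPxyz [0.4394 0.2375 0.2188] shift [-0.004  0.01   0.005] turn [ 0.     0.    -0.001] yaw tool y deg -9.6 by 0.0
```

Call:
play_rows([
  [0, 0.01, 0, 0, 0, 0],
  [0, 0.01, 0, 0, 0, 0],
  [0, 0.01, 0, 0, 0, 0],
  [0, 0.01, 0, 0, 0, 0],
  [0, 0.01, 0, 0, 0, 0],
], fingers=-1, squeeze=25)

```text
time: 27.35
ee_pos: [0.4409, 0.2372, 0.2188]
eef_rot: [0.764, 0.645, 0.0, 0.0]
ft_force: [0.4, 0.3, -1.0]
width: 0.0546
grip_force: 0.0
```

Call:
play_rows([
  [0, 0, 0, 0, 0, 0],
  [0, 0, 0, 0, 0, 0],
  [0, 0, 0, 0, 0, 0],
])

```text
time: 27.65
ee_pos: [0.4409, 0.2371, 0.2188]
eef_rot: [0.764, 0.645, -0.0, 0.0]
ft_force: [-0.3, 0.3, 0.9]
width: 0.0536
grip_force: 25.0
```

```bash
python3 - <<'E'
from h import *
delta([.545,.0062,.11],-.1)
E
```

```text
t 27.65 TCPxyz [0.4409 0.2371 0.2188] shift [-1.402  0.942 -0.365] turn [ 0.     0.    -0.131] yaw tool y deg -9.6 by 3.9
```

Call:
play_rows([
  [0, 0, -0.08, 0, 0, 0],
  [0, 0, -0.18, 0, 0, 0],
  [0, 0, -0.3, 0, 0, 0],
  [0, 0, -0.37, 0, 0, 0],
  [-0.1, 0.07, -0.37, 0, 0, 0],
])

```text
time: 28.15
ee_pos: [0.4483, 0.2228, 0.2768]
eef_rot: [0.763, 0.647, 0.002, 0.0]
ft_force: [0.4, 0.6, -2.0]
width: 0.0538
grip_force: 25.0
```

Call:
play_rows([
  [-0.2, 0.13, 0, 0, 0, -0.05],
  [-0.4, 0.27, 0, 0, 0, -0.1],
  [-0.6, 0.4, 0, 0, 0, -0.13],
  [-0.8, 0.54, 0, 0, 0, -0.13],
  [-1, 0.67, 0, 0, 0, -0.13],
])

```text
time: 28.65
ee_pos: [0.5232, 0.0543, 0.2751]
eef_rot: [0.742, 0.671, 0.0, 0.0]
ft_force: [0.0, 0.6, -1.2]
width: 0.0542
grip_force: 25.0
```

Call:
play_rows([
  [-0.1, 0.07, 0, 0, 0, 0],
  [-0.2, 0.13, 0, 0, 0, 0],
  [-0.3, 0.2, 0, 0, 0, 0],
  [-0.3, 0.2, 0, 0, 0, 0],
  [-0.3, 0.2, 0, 0, 0, 0],
])

```text
time: 29.15
ee_pos: [0.548, 0.0087, 0.2742]
eef_rot: [0.741, 0.671, 0.0, -0.0]
ft_force: [-1.0, 0.3, -1.5]
width: 0.0535
grip_force: 25.0
```

```bash
python3 - <<'E'
from h import *
print(fit("wrist","sander_tray",0,save="pics/w6.png"),fit("wrist","sander",.11-.0293))
delta([.545,.0062,.0333],-.1)
E
```

```text
[([0.5452, 0.0064, -0.0993], np.float64(0.144), 0.92)] [([0.548, 0.0091, -0.1008], np.float64(0.663), 0.87)]
t 29.35 TCPxyz [0.5478 0.0092 0.2743] shift [-0.022 -0.016  0.517] turn [-0.    -0.     0.003] yaw tool y deg -5.6 by -0.1
```

View pics/w6.png

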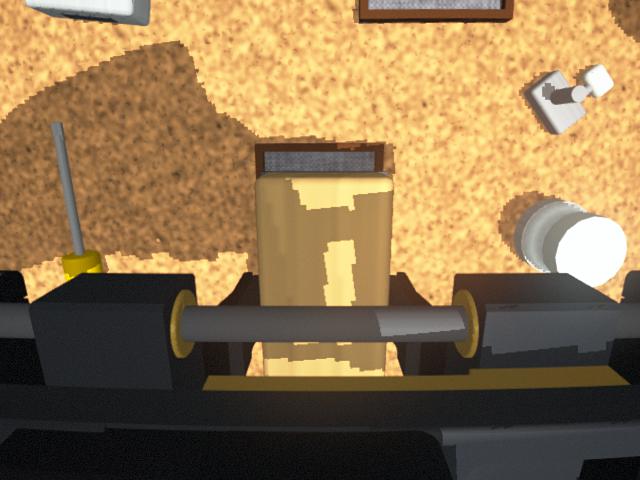

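The sander sits over its tray and is aligned. The jar at (575,245) is about 3 cm beyond the gripper body. I'll lower it.

Call:
play_rows([
  [-0.01, -0.01, 0.1, 0, 0, 0],
  [-0.02, -0.015, 0.2, 0, 0, 0],
  [-0.02, -0.015, 0.3, 0, 0, 0],
  [-0.02, -0.015, 0.4, 0, 0, 0],
  [-0.02, -0.015, 0.43, 0, 0, 0],
])

```text
time: 29.85
ee_pos: [0.5447, 0.0052, 0.2073]
eef_rot: [0.742, 0.671, -0.001, -0.001]
ft_force: [0.2, -0.4, -0.7]
width: 0.0535
grip_force: 25.0
```

Call:
play_rows([
  [0, 0, 0, 0, 0, 0],
  [0, 0, 0.02, 0, 0, 0],
  [0, 0, 0.04, 0, 0, 0],
  [0, 0, 0.06, 0, 0, 0],
  [0, 0, 0.06, 0, 0, 0],
])

```text
time: 30.35
ee_pos: [0.5454, 0.0053, 0.2006]
eef_rot: [0.742, 0.671, -0.0, 0.0]
ft_force: [-0.4, -0.3, -2.1]
width: 0.0538
grip_force: 25.0
```

Call:
play_rows([
  [0, 0, 0, 0, 0, 0],
  [0, 0, 0, 0, 0, 0],
  [0, 0, 0, 0, 0, 0],
])

```text
time: 30.65
ee_pos: [0.5455, 0.0054, 0.2009]
eef_rot: [0.742, 0.671, 0.0, 0.0]
ft_force: [-0.2, 0.5, -1.4]
width: 0.0538
grip_force: 25.0
```

```bash
python3 - <<'E'
from h import *
delta([.545,.0062,.0335],-.1)
E
```

```text
t 30.65 TCPxyz [0.5455 0.0054 0.2009] shift [ 0.005 -0.004  0.026] turn [ 0.001  0.    -0.001] yaw tool y deg -5.7 by 0.0
```

Call:
play_rows([
  [0, 0, 0.01, 0, 0, 0],
  [0, 0, 0.02, 0, 0, 0],
  [0, 0, 0.03, 0, 0, 0],
  [0, 0, 0.03, 0, 0, 0],
  [0, 0, 0.03, 0, 0, 0],
])

```text
time: 31.15
ee_pos: [0.5455, 0.0054, 0.1967]
eef_rot: [0.742, 0.671, -0.0, 0.0]
ft_force: [-3.7, 0.0, 7.6]
width: 0.0538
grip_force: 25.0
```

Call:
play_rows([
  [0, 0, 0, 0, 0, 0],
  [0, 0, 0, 0, 0, 0],
  [0, 0, 0, 0, 0, 0],
  [0, 0, 0, 0, 0, 0],
  [0, 0, 0, 0, 0, 0],
], fingers=1)

```text
time: 31.65
ee_pos: [0.5455, 0.0053, 0.1962]
eef_rot: [0.742, 0.671, 0.0, -0.0]
ft_force: [1.2, 1.0, -0.2]
width: 0.0831
grip_force: 0.0
```

Call:
play_rows([
  [0, 0, -0.1, 0, 0, 0],
  [0, 0, -0.25, 0, 0, 0],
  [0, 0, -0.45, 0, 0, 0],
  [0, 0, -0.6, 0, 0, 0],
  [0, 0, -0.7, 0, 0, 0],
])

```text
time: 32.15
ee_pos: [0.5458, 0.0057, 0.304]
eef_rot: [0.742, 0.671, 0.001, 0.001]
ft_force: [1.1, -0.2, 0.2]
width: 0.087
grip_force: 0.0
```

```bash
python3 - <<'E'
from h import *
print([fit(c,"sander",.004,[.545,.006]) for c in ("top","wrist","scene")])
print([fit(c,"beam",0,[.445,.24]) for c in ("top","scene")])
delta([.432,.24,.14],-.2)
E
```

```text
[[], [([0.546, 0.0048, -0.0956], np.float64(0.888), 0.85)], [([0.5449, 0.0038, -0.1409], np.float64(0.899), 0.81), ([0.5639, 0.012, -0.1051], np.float64(0.266), 0.23)]]
[[([0.4436, 0.2443, -0.2303], np.float64(0.93), 0.88)], [([0.4428, 0.2447, -0.2153], np.float64(0.857), 0.72)]]
t 32.65 TCPxyz [0.5453 0.0054 0.3005] shift [ 1.481 -0.908 -0.019] turn [-0.002 -0.     0.191] yaw tool y deg -5.7 by -5.7
```

Call:
play_rows([
  [0.25, -0.15, -0.1, 0, 0, 0.1],
  [0.5, -0.3, -0.2, 0, 0, 0.2],
  [0.75, -0.45, -0.2, 0, 0, 0.2],
  [1, -0.6, -0.2, 0, 0, 0.2],
])

```text
time: 33.05
ee_pos: [0.4701, 0.165, 0.3315]
eef_rot: [0.776, 0.631, 0.0, 0.0]
ft_force: [0.9, 0.5, 0.4]
width: 0.0867
grip_force: 0.0
```

Call:
play_rows([
  [0.2, -0.1, 0, 0, 0, 0],
  [0.4, -0.2, 0, 0, 0, 0],
  [0.5, -0.25, 0, 0, 0, 0],
  [0.5, -0.25, 0, 0, 0, 0],
  [0.5, -0.25, 0, 0, 0, 0],
])

```text
time: 33.55
ee_pos: [0.4496, 0.2444, 0.3309]
eef_rot: [0.776, 0.631, -0.0, -0.0]
ft_force: [-0.3, -0.8, 0.1]
width: 0.087
grip_force: 0.0
```

Call:
play_rows([
  [0, 0, 0, 0, 0, 0],
  [0, 0, 0, 0, 0, 0],
  [0, 0, 0, 0, 0, 0],
])

```text
time: 33.85
ee_pos: [0.4499, 0.2439, 0.3312]
eef_rot: [0.776, 0.63, -0.0, 0.0]
ft_force: [0.0, 0.1, -0.9]
width: 0.0873
grip_force: 0.0
```

```bash
python3 - <<'E'
from h import *
for i in range(2): print(fit("wrist","beam",0,save="pics/w7.png"))
print(fit("wrist","beam_tray",0))
delta([.4432,.2445,.0285],-.22)
E
```

```text
[([0.4455, 0.2446, -0.2259], np.float64(0.848), 0.77)]
[([0.4456, 0.2448, -0.2239], np.float64(0.856), 0.96)]
[([0.6359, 0.2371, -0.0794], np.float64(0.892), 0.66)]
t 34.15 TCPxyz [0.4495 0.2446 0.3312] shift [-0.009 -0.041  0.928] turn [0.    0.    0.028] yaw tool y deg -11.8 by -0.9
```

View pics/w7.png

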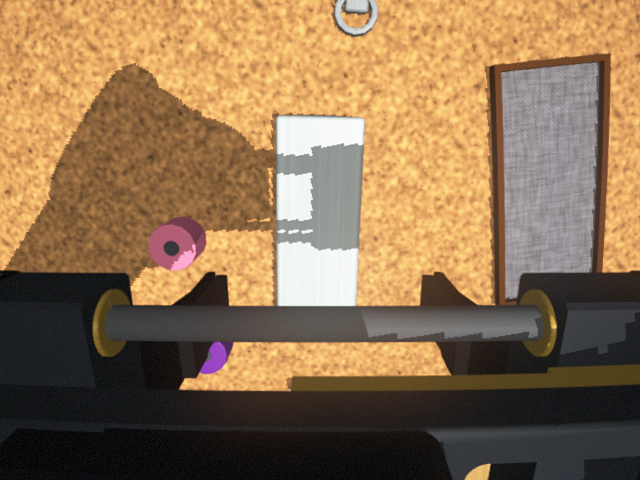

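The beam's centre is near (318,220) and it is almost square to the fingers. Its tray is at (550,185). I'll descend onto the beam.

Call:
play_rows([
  [0, -0.02, 0.2, 0, 0, 0.04],
  [0, -0.03, 0.4, 0, 0, 0.04],
  [0, -0.03, 0.6, 0, 0, 0.04],
  [0, -0.03, 0.75, 0, 0, 0.04],
  [0, -0.03, 0.8, 0, 0, 0.04],
])

```text
time: 34.65
ee_pos: [0.4444, 0.2451, 0.2092]
eef_rot: [0.782, 0.623, -0.002, -0.001]
ft_force: [-0.5, -0.0, 1.3]
width: 0.0869
grip_force: 0.0
```

Call:
play_rows([
  [0, 0, 0.03, 0, 0, 0],
  [0, 0, 0.06, 0, 0, 0],
  [0, 0, 0.09, 0, 0, 0],
  [0, 0, 0.12, 0, 0, 0],
  [0, 0, 0.12, 0, 0, 0],
])

```text
time: 35.15
ee_pos: [0.4451, 0.2455, 0.193]
eef_rot: [0.782, 0.623, -0.0, 0.0]
ft_force: [0.2, -0.8, 0.4]
width: 0.0873
grip_force: 0.0
```

```bash
python3 - <<'E'
from h import *
delta([.4445,.2445,.0285],-.225)
E
```

```text
t 35.15 TCPxyz [0.4451 0.2455 0.193 ] shift [-0.007 -0.002  0.007] turn [-0.     0.001 -0.002] yaw tool y deg -13.0 by 0.1
```

Call:
play_rows([
  [0, 0, 0, 0, 0, 0],
  [0, 0, 0, 0, 0, 0],
  [0, 0, 0, 0, 0, 0],
  [0, 0, 0, 0, 0, 0],
  [0, 0, 0, 0, 0, 0],
], fingers=-1, squeeze=40)

```text
time: 35.65
ee_pos: [0.4452, 0.2456, 0.1934]
eef_rot: [0.782, 0.623, 0.0, 0.0]
ft_force: [-0.3, 0.4, 1.8]
width: 0.0638
grip_force: 40.0
```

Call:
play_rows([
  [0, 0, 0, 0, 0, 0],
  [0, 0, 0, 0, 0, 0],
])

```text
time: 35.85
ee_pos: [0.4452, 0.2456, 0.1934]
eef_rot: [0.782, 0.623, 0.0, 0.0]
ft_force: [-0.4, -0.8, 3.2]
width: 0.0638
grip_force: 40.0
```

Call:
play_rows([
  [0, 0, -0.08, 0, 0, 0],
  [0, 0, -0.18, 0, 0, 0],
  [0, 0, -0.3, 0, 0, 0],
  [0, 0, -0.4, 0, 0, 0],
  [0, 0, -0.4, 0, 0, 0],
])

```text
time: 36.35
ee_pos: [0.4457, 0.2461, 0.2558]
eef_rot: [0.782, 0.623, 0.002, 0.001]
ft_force: [0.3, 0.7, -4.2]
width: 0.0636
grip_force: 40.0
```

```bash
python3 - <<'E'
from h import *
delta([.635,.2372,.09],-.075)
E
```

```text
t 36.35 TCPxyz [0.4457 0.2461 0.2558] shift [0.225 1.243 0.02 ] turn [ 0.007 -0.003 -0.288] yaw tool y deg -13.0 by 8.7
```

Call:
play_rows([
  [0.04, 0.2, 0, 0, 0, -0.06],
  [0.07, 0.4, 0, 0, 0, -0.12],
  [0.11, 0.6, 0, 0, 0, -0.18],
  [0.15, 0.8, 0, 0, 0, -0.24],
  [0.18, 1, 0, 0, 0, -0.29],
])

```text
time: 36.85
ee_pos: [0.5984, 0.238, 0.2523]
eef_rot: [0.732, 0.681, -0.001, -0.0]
ft_force: [0.1, 0.9, -4.1]
width: 0.0638
grip_force: 40.0
```

Call:
play_rows([
  [0.02, 0.1, 0, 0, 0, 0],
  [0.02, 0.2, 0, 0, 0, 0],
  [0.02, 0.24, 0, 0, 0, 0],
  [0.02, 0.24, 0, 0, 0, 0],
  [0.02, 0.24, 0, 0, 0, 0],
])

```text
time: 37.35
ee_pos: [0.6328, 0.2388, 0.2529]
eef_rot: [0.733, 0.681, -0.0, -0.0]
ft_force: [-0.0, -0.1, -4.2]
width: 0.0635
grip_force: 40.0
```

Call:
play_rows([
  [0, 0, 0, 0, 0, 0],
  [0, 0, 0, 0, 0, 0],
  [0, 0, 0, 0, 0, 0],
])

```text
time: 37.65
ee_pos: [0.6332, 0.2387, 0.2534]
eef_rot: [0.733, 0.681, 0.0, 0.0]
ft_force: [-0.5, 0.4, -4.4]
width: 0.0633
grip_force: 40.0
```

```bash
python3 - <<'E'
from h import *
z=status.read_state()["ee_pos"][2]-.1934
print(z,fit("wrist","beam",z,save="pics/w8.png"),fit("top","beam",z),fit("scene","beam",z))
delta([.635,.2372,.0339],-.075)
E
```

```text
0.060012671903197506 [([0.6338, 0.2376, -0.0726], np.float64(0.656), 0.73)] [([0.6564, 0.1877, -0.7925], np.float64(0.264), 0.64)] []
t 37.95 TCPxyz [0.6334 0.2386 0.2532] shift [-0.009  0.011  0.372] turn [0.    0.    0.002] yaw tool y deg -4.2 by -0.1
```

View pics/w8.png

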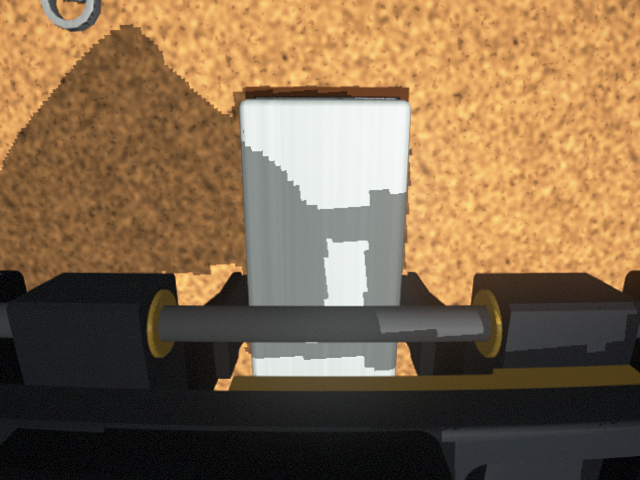

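The beam is aligned over its tray, whose far rim shows at (325,92). I'll lower it.

Call:
play_rows([
  [-0.01, 0.01, 0.08, 0, 0, 0],
  [-0.01, 0.01, 0.16, 0, 0, 0],
  [-0.01, 0.01, 0.24, 0, 0, 0],
  [-0.01, 0.01, 0.28, 0, 0, 0],
  [-0.01, 0.01, 0.28, 0, 0, 0],
])

```text
time: 38.45
ee_pos: [0.6344, 0.2368, 0.2095]
eef_rot: [0.733, 0.68, -0.001, -0.0]
ft_force: [-0.9, 0.1, -3.3]
width: 0.0635
grip_force: 40.0
```

Call:
play_rows([
  [0, 0, 0, 0, 0, 0],
  [0, 0, 0.02, 0, 0, 0],
  [0, 0, 0.04, 0, 0, 0],
  [0, 0, 0.06, 0, 0, 0],
  [0, 0, 0.06, 0, 0, 0],
])

```text
time: 38.95
ee_pos: [0.6347, 0.2369, 0.2017]
eef_rot: [0.733, 0.68, -0.0, -0.0]
ft_force: [0.0, -0.6, -3.5]
width: 0.0635
grip_force: 40.0
```

Call:
play_rows([
  [0, 0, 0, 0, 0, 0],
  [0, 0, 0, 0, 0, 0],
  [0, 0, 0, 0, 0, 0],
])

```text
time: 39.25
ee_pos: [0.6349, 0.237, 0.2024]
eef_rot: [0.733, 0.68, 0.0, 0.0]
ft_force: [-0.6, -0.2, -3.8]
width: 0.0637
grip_force: 40.0
```

```bash
python3 - <<'E'
from h import *
delta([.635,.2372,.034],-.075)
E
```

```text
t 39.25 TCPxyz [0.6349 0.237  0.2024] shift [0.001 0.    0.033] turn [ 0.001 -0.     0.002] yaw tool y deg -4.3 by -0.0
```

Call:
play_rows([
  [0, 0, 0.01, 0, 0, 0],
  [0, 0, 0.02, 0, 0, 0],
  [0, 0, 0.03, 0, 0, 0],
  [0, 0, 0.035, 0, 0, 0],
  [0, 0, 0.035, 0, 0, 0],
])

```text
time: 39.75
ee_pos: [0.6348, 0.237, 0.1975]
eef_rot: [0.733, 0.68, -0.0, 0.0]
ft_force: [-3.8, -1.7, 3.0]
width: 0.0636
grip_force: 40.0
```

Call:
play_rows([
  [0, 0, 0, 0, 0, 0],
  [0, 0, 0, 0, 0, 0],
  [0, 0, 0, 0, 0, 0],
  [0, 0, 0, 0, 0, 0],
  [0, 0, 0, 0, 0, 0],
], fingers=1)

```text
time: 40.25
ee_pos: [0.6349, 0.237, 0.197]
eef_rot: [0.733, 0.68, 0.0, 0.0]
ft_force: [0.1, -1.7, 0.4]
width: 0.0861
grip_force: 0.0
```

Call:
play_rows([
  [0, 0, -0.08, 0, 0, 0],
  [0, 0, -0.2, 0, 0, 0],
  [0, 0, -0.4, 0, 0, 0],
  [0, 0, -0.6, 0, 0, 0],
  [0, 0, -0.8, 0, 0, 0],
])

```text
time: 40.75
ee_pos: [0.6347, 0.2372, 0.3202]
eef_rot: [0.733, 0.681, 0.001, 0.0]
ft_force: [0.3, 0.4, -0.2]
width: 0.0869
grip_force: 0.0
```

Call:
play_rows([
  [0, -0.25, 0, 0, 0, 0],
  [0, -0.5, 0, 0, 0, 0],
  [0, -0.75, 0, 0, 0, 0],
  [0, -0.9, 0, 0, 0, 0],
  [0, -0.9, 0, 0, 0, 0],
])

```text
time: 41.25
ee_pos: [0.4975, 0.2485, 0.3189]
eef_rot: [0.732, 0.682, 0.0, 0.001]
ft_force: [0.1, 0.1, -0.4]
width: 0.0869
grip_force: 0.0
```

```bash
python3 - <<'E'
from h import *
for n in ["weight","caul","sander","beam"]:
    print(n,[fit(c,n,.004)[:2] for c in ("top","scene")])
a=vision.camera("scene"); cv2.imwrite("pics/s9.png",a)
E
```

```text
weight [[([0.3329, 0.1614, 0.1002], np.float64(0.926), 0.91), ([0.4252, -0.2403, 0.0486], np.float64(0.828), 0.63)], [([0.337, 0.2544, 0.1043], np.float64(0.802), 0.75), ([0.3351, 0.1606, 0.0405], np.float64(0.837), 0.66)]]
caul [[([0.613, -0.2626, -1.0401], np.float64(0.945), 0.96)], [([0.6158, -0.2639, 0.4272], np.float64(0.872), 0.78)]]
sander [[([0.5435, 0.0043, -0.1069], np.float64(0.911), 0.66)], [([0.5456, 0.0038, -0.1208], np.float64(0.89), 0.84)]]
beam [[([0.6345, 0.2361, -0.1008], np.float64(0.789), 0.79)], [([0.3777, -0.2405, 1.6146], np.float64(0.152), 0.43)]]
```

View pics/s9.png

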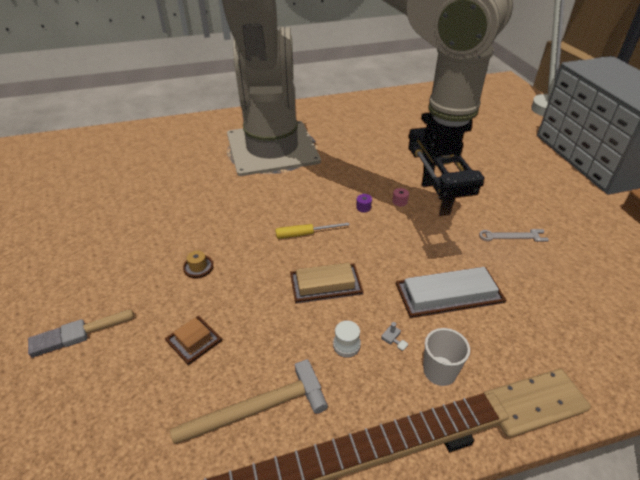

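All four blocks stand flat in their trays: weight (197,262), caul (193,333), sander (326,279) and beam (450,288). The robot is clear of everything, so I'm handing in.

```bash
python3 -c "
from bench import job; print(job.close_job())"
```

```text
the job is handed in; nothing more can be done
None
```

The pile is apart and the job is handed in after about 42 s of the 115 s allowed: the last pictures show all four blocks upright and flat in their own trays, within about 3 mm of the tray centres, but `close_job()` gave no verdict.

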